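# Hold the spring clamp of the routing fixture open

## Robot

A 6-joint arm with a two-finger parallel gripper is mounted at the origin on the work surface. World frame = base frame: x ahead of the robot, y to its left, z up, the work surface at z = 0. Lengths are in m, angles in rad, forces in N, time in s.
With the tool pointing down it reaches from about 0.325 to 0.85 m from the base axis. Payload 15.5 kg.
Tool frame: the origin (TCP) lies midway between the tips of the shut fingers; the grasp point (between the pads) lies 19 mm behind it (env.pinch_z is the distance from the TCP to the grasp point, in m); z points along the fingers, y is the line along which they close (so a half turn about z gives the same grasp; the last joint's range is limited). The gripper opens to 91 mm and grips with 3 to 60 N. Pads are 32 mm wide; open, the fingers measure 118 mm over their backs; the gripper's body (76 mm by 178 mm) begins 60 mm behind the grasp point.
Start: joints at [-1.361, 0.494, 1.345, -0, 1.302, -0.096], TCP at [0.188, -0.596, 0.214] pointing down, gripper open.
Joint ranges: [-2.91, 2.91], [-0.82, 2.16], [0.22, 2.67], [-1.22, 4.37], [0.12, 2.79], [-3.08, 3.08]. Speed limits (rad/s): [1.89, 1.89, 2.57, 3.01, 3.01, 3.01].

## Interface

Orientations are given as [roll, pitch, yaw] about the fixed x, y, z axes, in that order (R = Rz(yaw) Ry(pitch) Rx(roll)).
In Python, from cell import env gives the robot as it stands.
- The arm moves only by the shell command python3 -m pendant 'ROWS'. ROWS is text: rows parted by semicolons, each of 5 numbers parted by spaces: the shift along the tool's x, y, z in units of 30 mm (1.0 is 30 mm), then the turn about the tool's z in units of 8 degrees (1.0 is 8 degrees), then the closure, from -1 (fully open) to 1 (shut), so that 0 is half open. In form: dx dy dz turn fingers; .... A call has 1 to 8 rows; each row shifts and turns the commanded pose from where the row before left it, along the tool's axes as they then stand; what a row does not reach is not made up. A row lasts 1/8 s, in which the tool goes at most 62.5 mm and 10.7 degrees, less where a joint would pass 70% of its speed; a pose out of reach is approached as far as the arm can. A call is refused whole if a number of a shift passes 1 or a number of a turn 1, either way. A call with a gripper value outside its range is refused whole. The fingers move at their own pace and stop on an object; the grip force is fixed at half the most. Time passes only in rows, so rows that do not move let the fingers close. It gives the time, the measured TCP pose, the force, the opening and the grip force at its end, in the units of the state.
- env.state(): the state, without advancing time (a new reading comes with each control period).
- env.capture(name): name is "scene" or "top"; returns a dict with "img" (420x560x3 uint8, red, green, blue), "intrinsics" (3x3 intrinsics, pixels), "extrinsics" (4x4, takes a point from camera to world coordinates). Camera axes: x right, y up, looking along -z (the intrinsics and any distortion apply to the point x, -y, -z); pixel columns grow to the right and rows downward; lengths in m; the calibration is good to about 2 mm. A picture is of the moment at which its call begins. There is no depth.
- env.finish_job(): hands the job in; it is judged then, once.
The state is a dict: "time_s": time; "joints": joint angles; "joint_velocities": joint speeds; "joint_torque": joint torques, N m; "tcp_pos": TCP position; "orientation": TCP orientation; "contact_force": force on the tool from outside, world axes, zero at the start; "wrist_torque": the same for the moment, N m; "grip_width": opening from 0.0 (shut) to 1.0 (fully open); "finger_force": force on a finger pad.
Only numpy, scipy, OpenCV 4.12 (cv2) and the standard library are available. Lean on these libraries where they do the work, as an engineer would, in place of code of your own. Each camera call takes 0.05 s, during which the arm holds its last target. There are 200 camera calls.

## Task

On the clamp fixture, first flip the red safety catch right over, then pull the yellow ball lever all the way to its stop so that the jaw opens, and keep holding it there: finish with the robot still holding the lever against its spring, so that a colleague can lift the blank out. Leave the blank lying where it is and do not shift the spare blank, the screwdriver or the jar beside the fixture.

Things in the scene. Friction and masses are not known exactly. Their poses are not given: they have to be found in the camera images.
- fixture_base (a point): the clamp fixture, screwed to the bench: an aluminium base plate 270 x 190 x 12 mm that carries the pull lever, its red safety catch and two blue jaws. Origin: at bench height below the lever's pivot; the plate spans x -110..160, y -83..107 mm in this frame. Its z is up and its -x is the direction in which the lever is pulled; the jaws lie on its +x side. It stands anywhere on mid-bench, turned up to 0.5 rad either way
- handle: the pull lever itself; origin on its pivot, 25 mm above the bench straight over the fixture's origin, its z axis running up the rod to the ball
- ball (a point): centre of the ball of the pull lever: a yellow ball knob, 32 mm in diameter, on an upright steel rod of 10 mm diameter. With the lever at rest the ball is 145 mm above the bench, straight over the fixture's origin; the pivot lies 120 mm below it, along the fixture's y axis, 25 mm above the bench. When pulled by angle a the ball is at x = -120 sin(a), y = 0, z = 25 + 120 cos(a) mm in the fixture's frame
- lever (a joint): angle of the pull lever: 0 = upright at rest, jaw closed; positive = pulled to the fixture's -x; 0.7 rad = its stop. A spring pulls it back at all times (about 3 N at the ball at rest, 8 N at the stop), so it returns to 0 when released. As long as the catch is on, the catch's bar blocks it at about 0.1 rad
- tab_tip (a point): upper end (middle of its top edge) of the upright red thumb tab of the safety catch. The tab is 24 mm wide along the fixture's x, 8 mm thick along y and 80 mm long from the catch's pivot to this point. The pivot lies along the fixture's x axis at y = 72 mm, 65 mm above the bench; the tab is centred at x = -52 mm and a 45 mm tall grey post stands under the pivot. With the catch on, the tab stands up and this point is 145 mm above the bench
- catch (a joint): angle of the red safety catch: 0 = on (tab upright, the red bar lying level across the front of the lever rod, 65 mm above the bench; the bar is 10 mm thick and reaches 80 mm from the pivot towards -y), positive = the tab leaning over to the fixture's +y while the bar rises; 1.5 rad = flipped right over, its stop (tab lying level, bar upright). It is stiff (about 1 N at the tab's end) and stays where it is left. It may start up to 0.2 rad off zero
- jaw (a joint): opening of the moving blue jaw in m: 0 = closed on the blank; linked to the lever, 0.025 m per rad
- blank_mid (a point): centre of the aluminium blank, 50 x 60 x 22 mm, loose on the base plate between the two blue jaws (its underside 12 mm above the bench, its centre 106 mm to +x of the fixture's origin); it stays there
- spare_blank_mid (a point): a spare aluminium blank, 50 x 60 x 22 mm, lying beside the fixture; this point is at its middle. Leave alone
- screwdriver_grip (a point): green-handled screwdriver lying beside the fixture, about 200 mm long; this point is on its handle. Leave alone
- jar_mid (a point): clear jar with a white lid, 60 mm across, 75 mm tall, standing beside the fixture; this point is at its middle. Leave alone

How it is judged:
On the way, in this order (a step that is already met when the one before it is completed fails the run):
1. the safety catch is flipped over (beyond 1.2 rad) while the lever is still at rest (under 0.12 rad) (value of joint catch above 1.2 rad and value of joint lever below 0.12 rad), for 0.2 s.
2. the lever is pulled beyond 0.55 rad by the fingers (value of joint lever above 0.55 rad and contact force between the fingers and handle above 2 N), for 0.2 s.
At the end, for the whole second after the job is handed in: The fingers hold the lever still, pulled beyond 0.55 rad of its 0.7 rad, with more than 2 N on its handle; the moving jaw is open by more than 12 mm; the catch is still flipped over (beyond 1.1 rad) and the blank lies within 12 mm of where it began (all of step 2 and velocity of joint lever between -0.1 and 0.1 rad/s and value of joint jaw above 0.012 m and value of joint catch above 1.1 rad and distance of blank_mid from where it was at the start of the episode below 0.012 m); the arm keeps its last pose, push and grip.
It fails at once if the blank is shifted by more than 15 mm (distance of blank_mid from where it was at the start of the episode above 0.015 m).
It fails at once if the spare blank, the screwdriver or the jar is shifted by more than 20 mm (distance of any of spare_blank_mid, screwdriver_grip, jar_mid from where it was at the start of the episode above 0.02 m).
It also fails if it takes over 48 s, if anything falls off the work surface, if the arm or the gripper's body presses on something with over 40 N, if the wrist force passes 120 N, or if a joint passes its speed limit or range.

## Working session

There is one attempt and no reset: what is moved stays moved. The work goes in short steps, Python scripts to look and compute and a shell command to move; the robot and the scene stay as the last step left them, time stands still between calls to the robot, and variables do not carry over. Pictures are saved under pics/ and viewed, at most 10 in all, crops included, and the job is handed in when it is done.

```bash
mkdir -p pics; ls
python3 - <<'E'
from cell import env
import cv2
for n in("scene","top"):
    c=env.capture(n); cv2.imwrite(f"pics/{n}0.png",c["img"][:,:,::-1]); print(c["intrinsics"],c["extrinsics"].round(4), [k for k in c])
print(env.state())
E
```

```text
pics
[[464.21284267   0.         285.78868745]
 [  0.         464.21284267 214.56869176]
 [  0.           0.           1.        ]] [[-1.881e-01 -8.384e-01  5.115e-01  1.099e+00]
 [ 9.822e-01 -1.609e-01  9.740e-02  1.212e-01]
 [ 6.000e-04  5.207e-01  8.537e-01  9.700e-01]
 [ 0.000e+00  0.000e+00  0.000e+00  1.000e+00]] ['img', 'intrinsics', 'extrinsics']
[[455.83699291   0.         279.42836633]
 [  0.         455.83699291 206.27313535]
 [  0.           0.           1.        ]] [[-0.0014  0.9979 -0.064   0.5243]
 [-0.9995 -0.0034 -0.0314  0.0167]
 [-0.0316  0.064   0.9975  0.9831]
 [ 0.      0.      0.      1.    ]] ['img', 'intrinsics', 'extrinsics']
{'time_s': 0.1, 'joints': array([-1.36149196e+00,  4.94122623e-01,  1.34605762e+00, -2.74193071e-05,
        1.30251603e+00, -9.54987057e-02]), 'joint_velocities': array([ 0.00221912, -0.00145366, -0.00046525,  0.00188721, -0.00101709,
       -0.00044717]), 'joint_torque': array([ 1.27343887e-03, -8.80242276e+01, -3.82544410e+01,  7.07490253e-02,
        4.82746388e-02,  2.70782564e-06]), 'tcp_pos': array([ 0.18748906, -0.59585557,  0.21340083]), 'orientation': array([-3.14049155e+00, -7.89235117e-05,  3.04810307e-01]), 'contact_force': array([ 1.12470789, -0.24916417,  0.64379573]), 'wrist_torque': array([ 4.37932559e-06,  8.49147273e-03, -3.16970077e-02]), 'finger_force': 0.0, 'grip_width': 0.9989318925267268}
```

View pics/scene0.png

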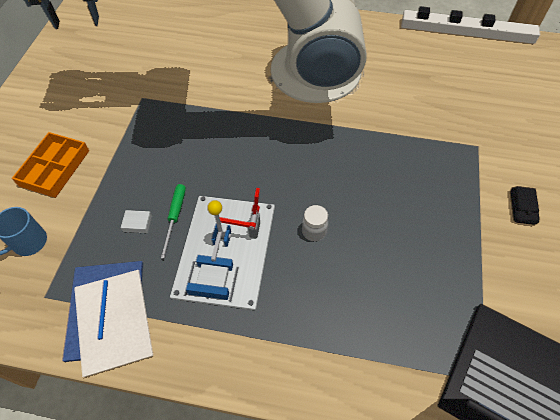

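View pics/top0.png

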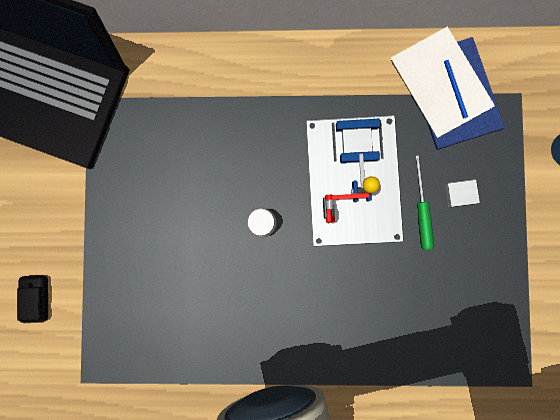

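Scene: ball at about (215,208), tab top at about (257,190), jar at (315,222). Top: ball at (372,185), red tab at about (330,210), plate corners (307,121), (394,116), (402,241), (314,246). I'll enlarge both.

Run:
```python
import cv2,numpy as np
a=cv2.imread("pics/scene0.png")[180:310,165:285]; b=cv2.imread("pics/top0.png")[110:250,300:410]
a=cv2.resize(a,None,fx=4,fy=4,interpolation=2)[:600,:400]
a=cv2.resize(cv2.imread("pics/scene0.png")[180:280,190:290],(400,400),interpolation=2); b=cv2.resize(cv2.imread("pics/top0.png")[150:250,310:410],(400,400),interpolation=2)
cv2.imwrite("pics/crop0.png",np.hstack([a,b]))
```

```text
(no output)
```

View pics/crop0.png

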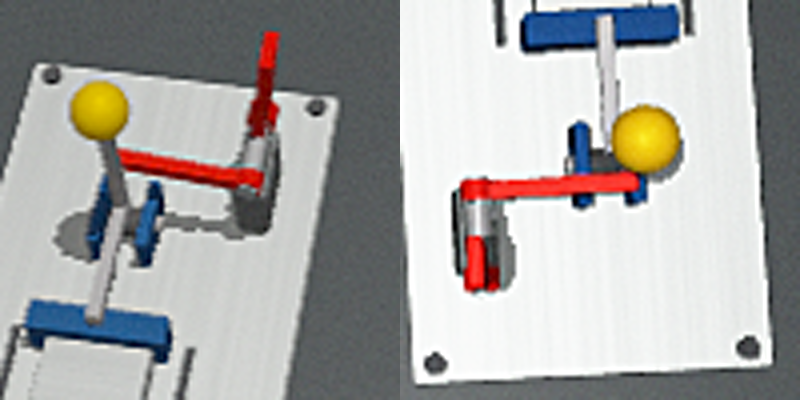

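```bash
cat > h.py <<'E'
import numpy as np
from cell import env
C={n:env.capture(n) for n in("scene","top")}
def ray(n,p):
    K=C[n]["intrinsics"];E=C[n]["extrinsics"]
    d=np.linalg.inv(K)@[p[0],p[1],1]; d=E[:3,:3]@(d*[1,-1,-1]); return E[:3,3],d/np.linalg.norm(d)
def tri(ps,pt):
    A=np.zeros((3,3));b=np.zeros(3)
    R=[ray("scene",ps),ray("top",pt)]
    for o,d in R: M=np.eye(3)-np.outer(d,d);A+=M;b+=M@o
    x=np.linalg.solve(A,b); return x,[np.linalg.norm(np.cross(x-o,d)) for o,d in R]
def onz(n,p,z): o,d=ray(n,p); return o+d*(z-o[2])/d[2]
E
python3 - <<'E'
from h import *
print("ball",tri((214.75,207.5),(371.3,184.5)))
print("tab",tri((257.5,189),(329,216)))
print("screw corners scene/top z12 ")
for n,ps in(("scene",[(203,198.5),(269.3,206.8)]),("top",[(418.8-10-10,0)])):
    if n=="scene":
        q=[onz(n,p,.012) for p in ps];print(q)
q=[onz("top",p,.012) for p in [(307,121),(394.5,116),(403,241),(313.5,245.5)]]; print(np.array(q).round(4))
e=(q[0]+q[1]-q[2]-q[3]);print("yaw",np.arctan2(e[1],e[0])); e=q[0]+q[3]-q[1]-q[2];print(np.arctan2(-e[0],e[1]))
yaw=np.arctan2(*(q[0]+q[1]-q[2]-q[3])[[1,0]])
c=sum(q)/4; R=np.array([[np.cos(yaw),-np.sin(yaw)],[np.sin(yaw),np.cos(yaw)]]); print("origin",c[:2]-R@[.025,.012])
for n,p in(("jar",(262,222)),("scr",(426,225))): print(n,onz("top",p,.075 if n=="jar" else .015))
E
```

```text
ball (array([ 0.61704871, -0.12391194,  0.14698502]), [np.float64(0.001625043890401313), np.float64(0.0016250438904013018)])
tab (array([ 0.559138  , -0.04517355,  0.1541161 ]), [np.float64(0.0020518084364560887), np.float64(0.0020518084364560666)])
screw corners scene/top z12 
[array([ 0.5179293 , -0.19766004,  0.012     ]), array([ 0.51081478, -0.03188972,  0.012     ])]
[[ 0.7708 -0.0125  0.012 ]
 [ 0.7799 -0.2001  0.012 ]
 [ 0.5124 -0.2132  0.012 ]
 [ 0.5031 -0.0249  0.012 ]]
yaw 0.047544699666268904
0.04900116200224328
origin [ 0.61713155 -0.12585024]
jar [0.55124855 0.08009535 0.075     ]
scr [ 0.5459205  -0.26108738  0.015     ]
```

Measured heights agree with the text: the ball is at z 0.147, and the plate gives origin (0.617, -0.125) and yaw 0.048. First I turn the tool so its x lies along fixture +y, with the fingers shut, then travel.

```bash
python3 -m pendant '0 0 0 -1 1;0 0 0 -1 1;0 0 0 -1 1;0 0 0 -1 1;0 0 0 -1 1;0 0 0 -1 1;0 0 0 -1 1;0 0 0 -1 1'; python3 -m pendant '0.5 0.4 0 -1 1;1 0.83 0 -0.41 1;1 0.83 0 0 1;1 0.83 0 0 1;1 0.83 0 0 1;1 0.83 0 0 1;1 0.83 0 0 1;1 0.83 0 0 1';python3 -m pendant '1 0.83 0 0 1;1 0.83 0 0 1;1 0.83 0 0 1;1 0.83 0 0 1;1 0.83 0 0 1;1 0.83 0 0 1;1 0.83 0 0 1;0 0 0 0 1'
python3 - <<'E'
from h import *
def fix(p): 
    c,s=np.cos(.048),np.sin(.048);d=np.array(p)-[.6171,-.125,0];return np.array([c*d[0]+s*d[1],-s*d[0]+c*d[1],d[2]])
s=env.state();print(fix(s["tcp_pos"]),s["orientation"])
E
cat >> h.py <<'E'
def fix(p): 
    c,s=np.cos(.048),np.sin(.048);d=np.array(p)-[.6171,-.125,0];return np.array([c*d[0]+s*d[1],-s*d[0]+c*d[1],d[2]])
E
```

```text
time_s: 1.2
tcp_pos: [0.1875, -0.5961, 0.2137]
orientation: [-3.141, -0.0, 1.426]
contact_force: [0.6, -0.5, 0.3]
grip_width: 0.151
finger_force: 0.0
time_s: 2.2
tcp_pos: [0.3681, -0.3653, 0.2139]
orientation: [3.142, -0.0, 1.619]
contact_force: [0.7, -0.2, 0.7]
grip_width: 0.002
finger_force: 0.0
time_s: 3.2
tcp_pos: [0.5326, -0.1464, 0.2137]
orientation: [3.141, -0.0, 1.621]
contact_force: [-0.9, -0.4, 0.4]
grip_width: 0.002
finger_force: 0.0
[-0.08682433 -0.01908668  0.21372029] [-3.14102401e+00 -2.29823586e-06  1.61957184e+00]
```

```bash
python3 -m pendant '0.8 0.6 0 0 1;0.84 0.56 0 0 1;0 0 0.8 0 1;0 0 0.8 0 1;0 0 0.8 0 1;0 0 0.72 0 1;0 0 0 0 1'
python3 - <<'E'
from h import *
import cv2
s=env.state();print(fix(s["tcp_pos"]))
a=C["scene"]["img"][140:290,180:330,::-1];b=C["top"]["img"][130:280,270:420,::-1]
cv2.imwrite("pics/p1.png",cv2.resize(np.hstack([a,b]),(800,400),interpolation=2))
E
```

```text
time_s: 4.18
tcp_pos: [0.5626, -0.0982, 0.1192]
orientation: [-3.139, -0.001, 1.617]
contact_force: [-0.2, 0.3, 0.5]
grip_width: 0.004
finger_force: 0.0
[-0.0518687   0.02932493  0.12091532]
```

View pics/p1.png

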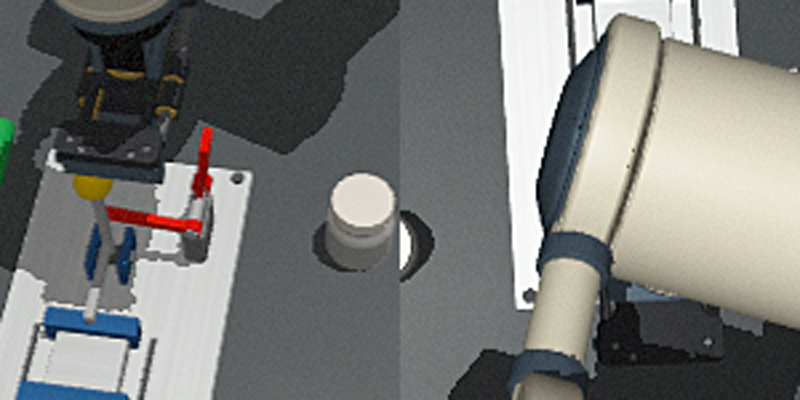

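Shut fingers stand beside the ball at fixture (-52, 29), and the upright tab (scene crop ~(205,135)) is clear to the right. Now push it over along an arc.

```bash
python3 -m pendant '0.5 0 0 0 1;0.43 0.03 0.03 0 1;0.37 0 0.08 0 1;0.37 0 0.09 0 1;0.3 0 0.2 0 1;0.3 0 0.23 0 1;0.15 0 0.22 0 1;0.15 0 0.22 0 1'; python3 -m pendant '0.1 0 0.17 0 1;0.1 0 0.16 0 1;0.07 0 0.18 0 1;0 0 0 0 1'
python3 - <<'E'
from h import *
import cv2
s=env.state();print(fix(s["tcp_pos"]))
a=C["scene"]["img"][140:290,180:330,::-1]
cv2.imwrite("pics/p2.png",cv2.resize(a,(600,600),interpolation=2))
E
```

```text
time_s: 5.28
tcp_pos: [0.561, -0.0202, 0.0876]
orientation: [-3.141, -0.0, 1.619]
contact_force: [0.0, -1.0, -0.1]
grip_width: 0.005
finger_force: 0.5
time_s: 5.78
tcp_pos: [0.5609, -0.0125, 0.073]
orientation: [3.141, 0.0, 1.619]
contact_force: [-1.8, -2.3, 6.7]
grip_width: 0.006
finger_force: 3.7
[-0.05076339  0.11505977  0.07305421]
```

View pics/p2.png

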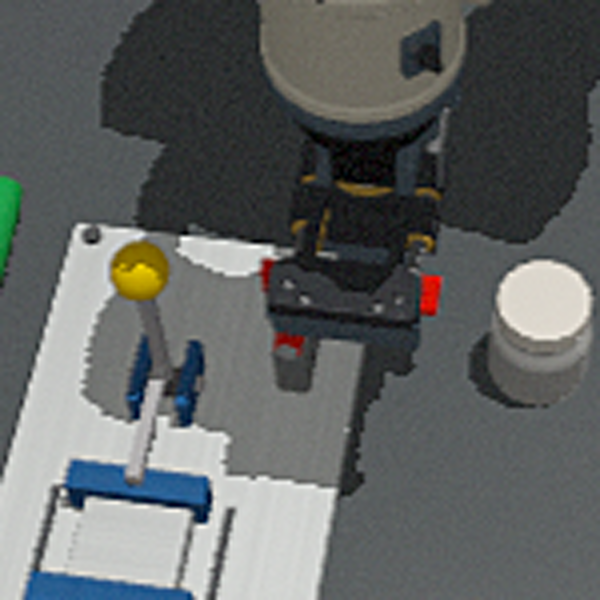

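Tab lies over with 6.7 N at the stop, bar upright; the jar is untouched. Lift, turn back 90°, and go above the ball.

```bash
python3 -m pendant '0 0 -0.5 0 1;0 0 -1 0 1;0 0 -1 0 1;0 0 -1 0 1;0 0 -1 0 1;0 0 -1 0 1;0 0 -0.8 0 1;0 0 0 1 -0.4'; python3 -m pendant '0 0 0 1 -0.4;0 0 0 1 -0.4;0 0 0 1 -0.4;0 0 0 1 -0.4;0 0 0 1 -0.4;0 0 0 1 -0.4;0 0 0 1 -0.4;0 0 0 1 -0.4'; python3 -m pendant '0 0 0 1 -0.4;0 0 0 1 -0.4;0 0 0 0.25 -0.4;0.42 0.95 0 0 -0.4;0.42 0.95 0 0 -0.4;0.42 0.95 0 0 -0.4;0.44 0.95 0 0 -0.4;0 0 0 0 -0.4'
python3 - <<'E'
from h import *
import cv2
s=env.state();print(fix(s["tcp_pos"]))
a=C["scene"]["img"][140:290,180:330,::-1]
cv2.imwrite("pics/p3.png",cv2.resize(a,(600,600),interpolation=2))
E
```

```text
time_s: 6.88
tcp_pos: [0.5615, -0.0124, 0.2647]
orientation: [3.138, -0.0, 1.477]
contact_force: [0.0, 0.5, -0.1]
grip_width: 0.085
finger_force: 0.0
time_s: 7.88
tcp_pos: [0.5606, -0.0122, 0.2627]
orientation: [3.142, -0.0, 0.357]
contact_force: [0.2, -0.0, -0.1]
grip_width: 0.7
finger_force: 0.0
time_s: 8.88
tcp_pos: [0.6177, -0.1255, 0.262]
orientation: [3.141, -0.0, 0.048]
contact_force: [-0.2, -0.1, -1.2]
grip_width: 0.706
finger_force: 0.0
[-2.00697243e-04  1.40565860e-03  2.62003738e-01]
```

View pics/p3.png

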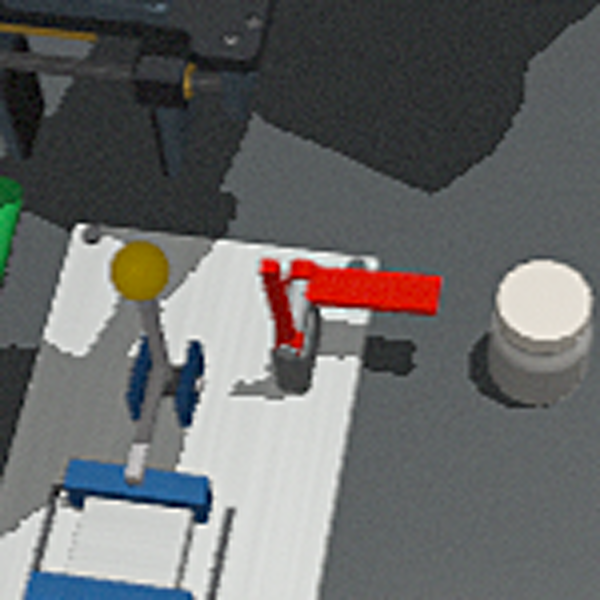

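The catch is flipped, with the bar upright at (270,270) and the tab level at (370,290). The fingers hang over the ball. Lower and grip.

```bash
python3 -m pendant '0 0 0.9 0 -0.4;0 0 0.9 0 -0.4;0 0 0.9 0 -0.4;0 0 0.9 0 -0.4;0 0 0.6 0 -0.4;0 0 0.33 0 -0.4;0 0 0 0 -0.4;0 0 0 0 1'; python3 -m pendant '0 0 0 0 1;0 0 0 0 1;0 0 0 0 1;0 0 0 0 1'
```

```text
time_s: 9.98
tcp_pos: [0.6175, -0.1237, 0.1269]
orientation: [3.141, -0.001, 0.048]
contact_force: [0.1, -0.1, 0.3]
grip_width: 0.622
finger_force: 0.0
time_s: 10.48
tcp_pos: [0.6173, -0.1246, 0.1264]
orientation: [3.14, -0.001, 0.048]
contact_force: [-0.5, -5.7, 2.4]
grip_width: 0.336
finger_force: 30.0
```

```bash
python3 -m pendant '-0.46 0 0.03 0 1;-0.45 0 0.08 0 1;-0.44 0 0.13 0 1;-0.42 0 0.18 0 1;-0.40 0 0.23 0 1;-0.37 0 0.27 0 1;0 0 0 0 1;0 0 0 0 1'; python3 -m pendant '0 0 0 0 1;0 0 0 0 1'
python3 - <<'E'
from h import *
import cv2
s=env.state();print(fix(s["tcp_pos"]),s["contact_force"])
a=C["scene"]["img"][140:290,180:330,::-1]
cv2.imwrite("pics/p4.png",cv2.resize(a,(600,600),interpolation=2))
E
```

```text
time_s: 11.48
tcp_pos: [0.5422, -0.1284, 0.0996]
orientation: [3.14, -0.003, 0.048]
contact_force: [-0.7, -4.5, 14.2]
grip_width: 0.334
finger_force: 30.0
time_s: 11.72
tcp_pos: [0.5423, -0.1284, 0.0997]
orientation: [3.14, -0.003, 0.048]
contact_force: [-0.1, -4.3, 13.8]
grip_width: 0.334
finger_force: 30.0
[-0.07485124  0.00021708  0.09968355] [ 0.14861345 -3.85298588 14.00164831]
```

View pics/p4.png

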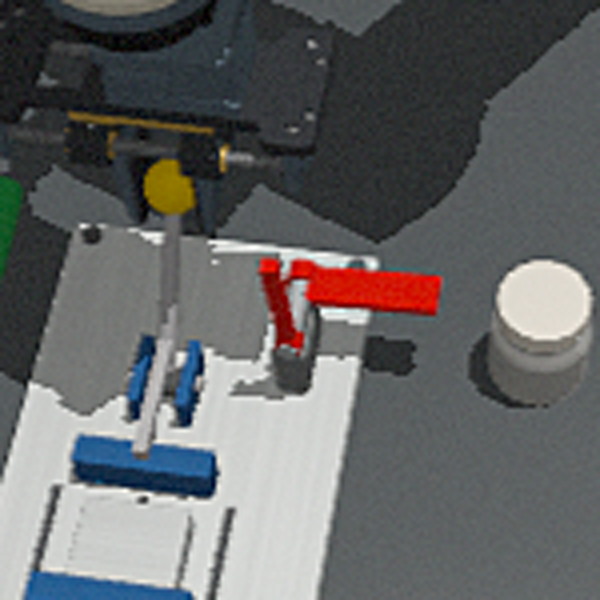

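Ball is held between the pads, at about 0.67 rad; the jaw is open and the blank is in place. A last small nudge brings it to the stop.

```bash
python3 -m pendant '-0.08 0 0.05 0 1;0 0 0 0 1;0 0 0 0 1;0 0 0 0 1'; python3 -c "
from cell import env
print(env.finish_job())"
```

```text
time_s: 12.32
tcp_pos: [0.5402, -0.1285, 0.0981]
orientation: [3.14, -0.003, 0.048]
contact_force: [1.6, -3.7, 11.6]
grip_width: 0.333
finger_force: 30.0
the job is handed in; nothing more can be done
None
```

The safety catch is flipped right over and the gripper is holding the lever at its stop, about 0.69 rad going by the tool position. The jaw is open, and the blank and jar look unmoved in the last picture; I didn't re-check the spare blank or screwdriver, but the arm stayed clear of them. The job was handed in at about 12.3 s, and no verdict came back.

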